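Pry a stuck tooling insert up off its seat

TASK

The round steel insert is stuck tight on its seat in the assembly station. Take the pry bar from the cork mat, put its blade over the round heel rest and in under the insert's rim, and lever against the rest until the insert stands about a centimetre up from its seat; then lay the bar back flat and lengthwise on the mat, right way up. Lift the insert with the bar alone, never with the gripper, and leave the other things where they are.

Things in the scene. Friction and masses are not known exactly. Their poses are not given: they have to be found in the camera images.
- station: Fixed station: aluminium base plate (210 x 160 x 12 mm), on it a grey square block (124 x 124 mm, top 50 mm above the table), on that a round steel neck (84 mm diameter) under the insert. Origin on the table under the axis of neck and insert. Its +x axis points from the heel rest to the insert (the way the bar's tip must point); z up. The -x side is bare table.
- slot (a point): Entry of the slot under the insert's rim, at the rim's edge facing the heel rest, half-way up. The slot lies between the grey block and the rim: 20 mm high (50 to 70 mm above the table), 23 mm deep (along the station's x) from the rim's edge to the neck. Axes as station.
- insert (a joint): Height of the insert above its seat in m: 0 seated, up to 0.03. It slides straight up, takes about 50 N (upward, at its rim) to move and stays where it is left. Over the heel rest some 15 to 20 N down on the end of the handle is enough.
- insert_top (a point): Centre of the top face of the insert: a flat round steel plate, 130 mm diameter, 12 mm thick, too wide to grip; seated, its underside is 70 mm and its top 82 mm above the table. Its rim overhangs the neck by 23 mm all round.
- heel_rest: The fulcrum: a fixed level round steel rod, 16 mm diameter, 34 mm long, along the station's y axis, 86 mm from the insert's axis on the station's -x side. Origin at the rod's centre, 52 mm above the table (rod top 60 mm). Two dark ears, 8 mm thick with their tops 80 mm above the table, flank it, leaving 34 mm for the blade between them.
- bar_grip (a point): Grip point of the loose pry bar, in the front part of its handle, mid-width and mid-height, 12 mm behind the centre of mass. Straight bar, 200 mm, 0.25 kg, flat underside. Axes: x along the bar to the blade's tip, y across, z up from the underside. Tip 120 mm ahead, handle's end 80 mm behind, underside 10 mm below, handle's top 10 mm above this point.
- bar_tip (a point): Middle of the end face of the bar's flat steel blade (100 mm long, 20 mm wide, 7 mm thick), half-way up it; axes as bar_grip. The underside is flush with the handle's.
- bar_end (a point): Middle of the rear end face of the bar's black handle (100 mm long, 24 mm wide, 20 mm high); axes as bar_grip. The handle side is the heavier: laid over the rest with the tip in the slot by the neck, the bar can be let go and its handle sinks until the tip bears up on the rim.
- mat: Fixed cork mat, 240 (x) x 80 (y) x 3 mm, where the bar lies at the start, the bar's x axis roughly along the mat's x axis. Origin at the centre of its underside, on the table.
- wrench: Bystander: open-ended steel wrench, 170 mm long, lying beside the mat.
- screwdriver: Bystander: screwdriver with a black handle, 190 mm long, lying on the table.
- bracket: Bystander: aluminium angle bracket, 90 x 50 x 55 mm.
- oiler: Bystander: white plastic bottle, 60 mm diameter, 150 mm high.
- spacer: Bystander: steel ring, 60 mm diameter, 20 mm high.
- bush: Bystander: brass bush, 32 mm diameter, 30 mm high, standing on the station's base plate behind the grey block (the side away from the heel rest).
Not all that is in view belongs to the job. What is shaped like the part that bears bar_grip but purple is not meant.

How it is judged:
On the way, in this order (a step that is already met when the one before it is completed fails the run):
1. The bar's tip is in the slot under the insert's rim (x of bar_tip in the frame of station between -0.061 and -0.03 m and y of bar_tip in the frame of station between -0.03 and 0.03 m and z of bar_tip in the frame of station between 0.05 and 0.075 m), for 0.2 s.
2. The bar, bearing on the heel rest, has levered the insert up by 8 mm or more (value of joint insert above 0.008 m and contact force between bar and insert above 2 N and contact force between bar and heel_rest above 3 N), for 0.1 s.
At the end, for the whole second after the job is handed in: The insert stands at least 8 mm above its seat; the bar lies at rest flat on the mat, handle top up, its length within 0.25 rad of the mat's and its grip point within 30 mm of the mat's long centre line and within 60 mm of the mat's middle along its length (value of joint insert above 0.008 m and x of bar_grip in the frame of mat between -0.06 and 0.06 m and y of bar_grip in the frame of mat between -0.03 and 0.03 m and z of bar_grip in the frame of mat below 0.018 m and angle between the x axis of bar_grip and the x axis of mat, either way round below 0.25 rad and angle between bar_grip's own z axis and vertical below 0.1 rad and linear speed of bar below 0.02 m/s); the robot touches nothing.
It fails at once if The gripper or arm pushes on the insert (over 4 N) (contact force between any of the fingers, the arm and insert above 4 N).
It fails at once if A bystander (wrench, screwdriver, bracket, bottle, ring or bush) is moved more than 30 mm (distance of any of wrench, screwdriver, bracket, oiler, spacer, bush from where it was at the start of the episode above 0.03 m).
It also fails if it takes over 72 s, if anything falls off the work surface, if the arm or the gripper's body presses on something with over 40 N, if the wrist force passes 120 N, or if a joint passes its speed limit or range.

ROBOT

A 7-joint arm with a two-finger parallel gripper is mounted at the origin on the work surface. World frame = base frame: x ahead of the robot, y to its left, z up, the work surface at z = 0. Lengths are in m, angles in rad, forces in N, time in s.
With the tool pointing down it reaches from about 0.425 to 0.95 m from the base axis. Payload 4.7 kg.
Tool frame: the origin (TCP) lies midway between the tips of the shut fingers; the grasp point (between the pads) lies 19 mm behind it; z points along the fingers, x is the direction in which the jaws open and shut, and the axes are right-handed (so a half turn about z gives the same grasp; the last joint's range is limited). The gripper opens to 85 mm and grips with 20 to 120 N. Pads are 22 mm wide; open, the fingers measure 114 mm over their backs; the gripper's body (76 mm by 85 mm) begins 54 mm behind the grasp point. The pads swing forward as they close: fully open they stand 13 mm farther back than shut.
Start: joints at [1.204, 0.469, -0.049, 1.532, 0.024, 1.141, -0.082], TCP at [0.224, -0.637, 0.231] pointing down, gripper open.
Joint ranges: [-2.59, 2.59], [-0.33, 1.99], [-1.39, 1.29], [0.1, 2.45], [-1.04, 4.18], [0.21, 1.99], [-2.66, 2.66]. Speed limits (rad/s): [2.57, 2.57, 3.14, 3.14, 3.14, 3.14, 3.14].

INTERFACE

Orientations are given as a rotation vector (axis times angle).
In Python, from workcell import manip gives the robot as it stands.
- The arm moves only by the tool step_arm, never from a script. Its argument "steps" is a list of rows, each a list of 3 entries, a list of its own where there are three numbers: the closure, from 0 (fully open) to 1 (shut), then the shift along the world's x, y, z in mm, then the turn, a rotation vector about the world's x, y, z in degrees. In form: [[fingers, [x, y, z], [rx, ry, rz]], ...]. A call has 1 to 5 rows; each row shifts and turns the commanded pose from where the row before left it; what a row does not reach is not made up. A row lasts 1/12 s, in which the tool goes at most 41.7 mm and 7.16 degrees, less where a joint would pass 70% of its speed; a pose out of reach is approached as far as the arm can. A call with a gripper value outside its range is refused whole. The fingers move at their own pace and stop on an object; "grip_force" is the grip in N (left out, the last holds). Time passes only in rows, so rows that do not move let the fingers close. It gives the time, the measured TCP pose, the force and the opening at its end, in the units of the state.
- manip.sense(): the state, without advancing time (a new reading comes with each control period).
- manip.camera(name): name is "scene" or "top" or "wrist"; returns the picture (420x560x3 uint8, red, green, blue); there is no depth.
- manip.camera_info(name): a dict with "fx", "fy", "cx", "cy" (pixels), "position" and "attitude" of the camera in the world. Camera axes: x right, y up, looking along -z (the intrinsics and any distortion apply to the point x, -y, -z); pixel columns grow to the right and rows downward; lengths in m; the calibration is good to about 2 mm. A picture is of the moment at which its call begins: read the wrist's pose just before it. camera_info takes no time and is no camera call; for the wrist camera it gives the pose at the moment of the call.
- manip.sign_off(): hands the job in, once; it reports no verdict.
The state is a dict: "time_s": time; "joint_positions": joint angles; "qvel": joint speeds; "joint_efforts": joint torques, N m; "eef_pos": TCP position; "eef_rot": TCP orientation; "ft_force": force on the tool from outside, world axes, zero at the start; "wrist_torque": the same for the moment, N m; "grip_width": finger opening in m.
Only numpy, scipy, OpenCV 4.12 (cv2) and the standard library are available. Lean on these libraries where they do the work, as an engineer would, in place of code of your own. Each camera call takes 0.05 s, during which the arm holds its last target.

## Working session

There is one attempt and no reset: what is moved stays moved. The work goes in short steps, Python scripts to look and compute and a tool call to move; the robot and the scene stay as the last step left them, time stands still between calls to the robot, and variables do not carry over. Pictures are saved under pics/ and viewed, and the job is handed in when it is done.

Besides the shell and the picture viewer there is one more tool, called after "Call:" by a JSON object that holds its "name" and its "arguments", one argument or row to a line. step_arm: Moves the arm, as the interface text tells. Its arguments: {"type":"object","properties":{"steps":{"type":"array"},"grip_force":{"type":"number"}},"required":["steps"]}

```bash
mkdir -p pics
cat > h.py <<'E'
import numpy as np, cv2
from workcell import manip
from scipy.spatial.transform import Rotation as R
def rot(i):
    a=np.array(i['attitude'],float)
    if a.shape==(3,3): return a
    if a.size==3: return R.from_rotvec(a).as_matrix()
    return R.from_quat(a).as_matrix()
def px2w(name,u,v,z,i=None):
    i=i or manip.camera_info(name)
    d=np.array([(u-i['cx'])/i['fx'],-(v-i['cy'])/i['fy'],-1.]); d=rot(i)@d
    p=np.array(i['position']); return p+d*(z-p[2])/d[2]
def w2px(name,P,i=None):
    i=i or manip.camera_info(name)
    c=rot(i).T@(np.array(P)-np.array(i['position']))
    return i['cx']+i['fx']*c[0]/-c[2], i['cy']+i['fy']*(-c[1])/-c[2]
def snap(name,f):
    im=manip.camera(name); cv2.imwrite('pics/'+f,cv2.cvtColor(im,cv2.COLOR_RGB2BGR)); return im
E
python3 - <<'E'
from h import *
for n in ['scene','top','wrist']:
    print(n,manip.camera_info(n)); snap(n,n+'0.png')
print(manip.sense())
E
```

```text
scene {'fx': 412.4946323547617, 'fy': 412.4946323547617, 'cx': 276.4366222138886, 'cy': 202.6971603610128, 'position': array([1.00668751, 0.49463518, 0.74184657]), 'attitude': array([0.35123159, 1.00045076, 2.24136907])}
top {'fx': 382.1197994682381, 'fy': 382.1197994682381, 'cx': 277.67991899893576, 'cy': 212.00847110125324, 'position': array([ 0.43444685, -0.09152937,  1.1177873 ]), 'attitude': array([ 0.11485523, -0.06449365, -1.57188013])}
wrist {'fx': 315.61375248398537, 'fy': 315.61375248398537, 'cx': 275.9438849608398, 'cy': 209.80653016220208, 'position': array([ 0.29155083, -0.61283796,  0.37344802]), 'attitude': array([-0.24816363,  0.17706501, -1.22305753])}
{'time_s': 0.15, 'joint_positions': array([ 1.20411153,  0.46927664, -0.04859426,  1.53342362,  0.02408403,
        1.14098779, -0.08233784]), 'qvel': array([ 0.00068852, -0.00105494, -0.00047525, -0.00528577, -0.00052838,
        0.00044859,  0.00101541]), 'joint_efforts': array([ 7.47046452e-04, -5.10766947e+01, -4.64934844e-02, -2.37979263e+01,
        1.07666908e-02,  5.39019631e-03, -4.78632046e-06]), 'eef_pos': array([ 0.22356679, -0.63642861,  0.23048695]), 'eef_rot': array([-2.56252841e+00,  1.81596542e+00,  1.96512438e-03]), 'ft_force': array([-0.25121344,  0.27435795, -0.22500434]), 'wrist_torque': array([-0.00501813,  0.00418184,  0.03598679]), 'grip_width': 0.08525443708084092}
```

View pics/top0.png

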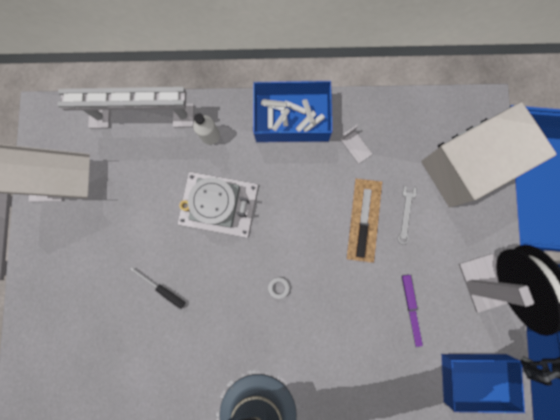

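View pics/scene0.png

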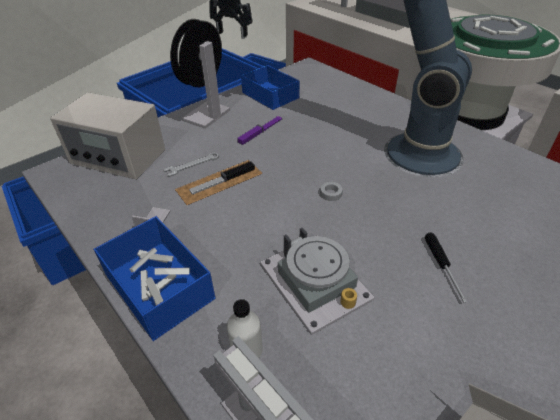

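View pics/wrist0.png

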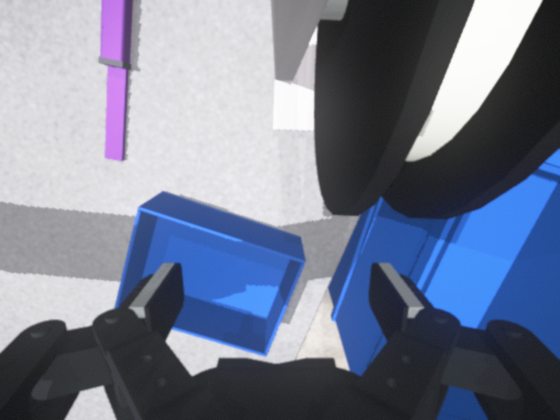

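Run:
```python
from h import *
im=cv2.imread('pics/top0.png')
a=cv2.resize(im[165:245,170:270],None,fx=7,fy=7,interpolation=cv2.INTER_CUBIC)
b=cv2.resize(im[170:270,330:430],None,fx=6,fy=6,interpolation=cv2.INTER_CUBIC)
cv2.imwrite('pics/a.png',a);cv2.imwrite('pics/b.png',b)
im=cv2.imread('pics/scene0.png')
a=cv2.resize(im[220:340,250:390],None,fx=5,fy=5,interpolation=cv2.INTER_CUBIC)
b=cv2.resize(im[130:220,150:290],None,fx=5,fy=5,interpolation=cv2.INTER_CUBIC)
cv2.imwrite('pics/c.png',a);cv2.imwrite('pics/d.png',b)
```

```text
(no output)
```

View pics/a.png

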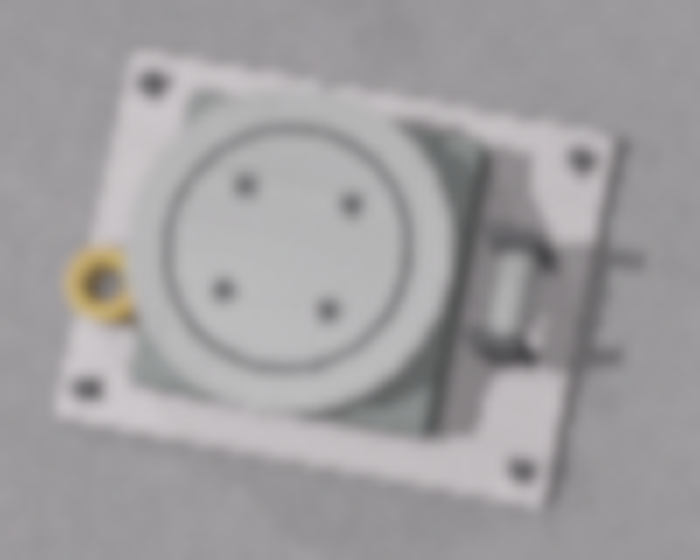

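View pics/b.png

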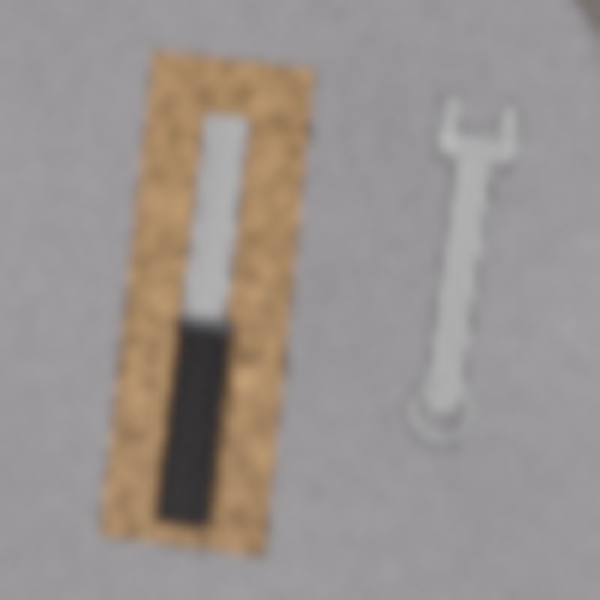

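View pics/c.png

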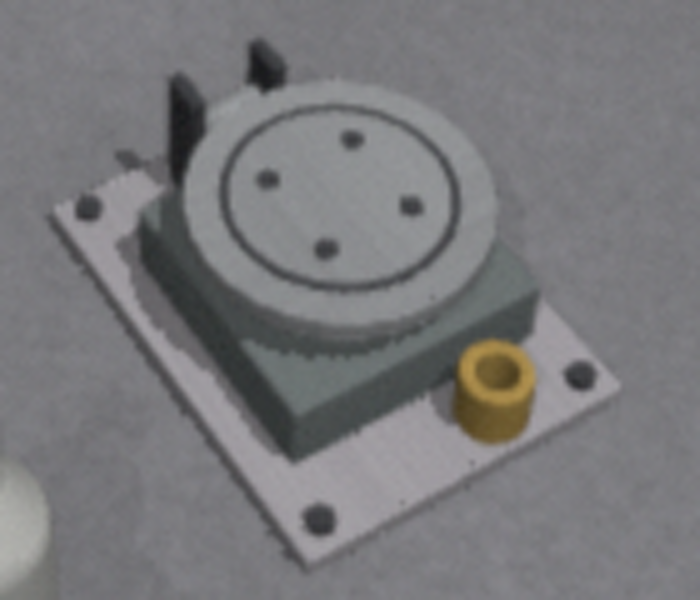

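View pics/d.png

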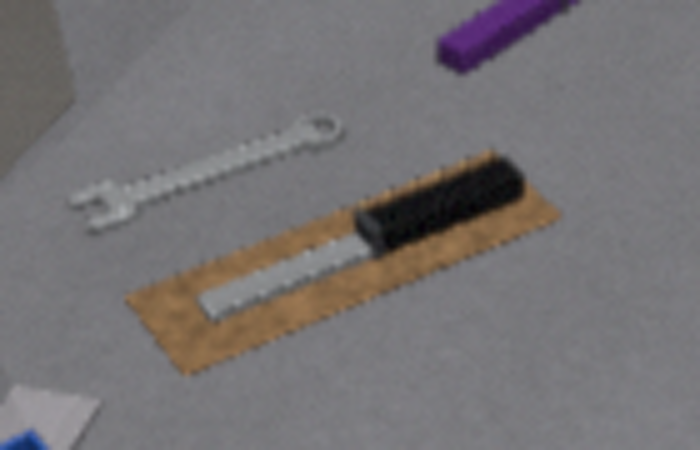

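```bash
cat >> h.py <<'E'
def crop(name,pts,s,o,z):
    return [px2w(name,(x+.5)/s-.5+o[0],(y+.5)/s-.5+o[1],zz)[:2] for (x,y),zz in zip(pts,z if hasattr(z,'__len__') else [z]*len(pts))]
E
python3 - <<'E'
from h import *
np.set_printoptions(precision=4,suppress=True)
A=lambda p,z:np.array(crop('top',p,7,(170,165),z))
B=lambda p,z:np.array(crop('top',p,6,(330,170),z))
C=lambda p,z:np.array(crop('scene',p,5,(250,220),z))
D=lambda p,z:np.array(crop('scene',p,5,(150,130),z))
c=A([(291,250)],.082); print('ins',c, A([(130,250),(453,250),(291,90),(291,412)],.082))
dots=A([(245,185),(351,205),(328,311),(223,290)],.082);print('dots',dots.mean(0))
d2=C([(352,139),(411,206),(326,249),(267,179)],.082);print('dots scene',d2.mean(0))
p=A([(130,55),(620,135),(550,507),(57,412)],.012)
print(p,np.linalg.norm(np.roll(p,-1,0)-p,axis=1)); d=(p[0]+p[3]-p[1]-p[2]); print('plate',p.mean(0),np.arctan2(d[1],d[0]))
d=p[0]+p[1]-p[2]-p[3];print(np.arctan2(d[1],d[0])+np.pi/2)
rod=A([(510,293)],.06);print('rod',rod)
p=C([(50,215),(307,570),(620,385)],.012);print('plate scene',p,np.linalg.norm(p[1]-p[0]),np.linalg.norm(p[1]-p[2])); d=p[1]-p[0];print(np.arctan2(d[1],d[0])); print('ctr',(p[0]+p[2])/2)
m=B([(155,50),(315,68),(265,553),(100,535)],.003);print('mat',m,m.mean(0),np.linalg.norm(np.roll(m,-1,0)-m,axis=1));d=m[0]+m[1]-m[2]-m[3];print(np.arctan2(d[1],d[0]))
b=B([(203,115),(248,118)],.01);h=B([(178,322),(230,325),(157,520),(210,523)],.023)
t=b.mean(0);e=h[2:].mean(0);f=h[:2].mean(0);print('tip',t,'front',f,'end',e,np.linalg.norm(t-e),np.linalg.norm(f-e));d=t-e;print(np.arctan2(d[1],d[0]),'grip',e+.4*d)
m=D([(127,298),(190,375),(560,213),(492,150)],.003);print('mat scene',m,m.mean(0))
print('scene tip',D([(200,295),(213,318)],[.01,.01]))
E
```

```text
ins [[0.5867 0.125 ]] [[0.5871 0.1889]
 [0.5863 0.061 ]
 [0.6508 0.1262]
 [0.5227 0.1238]]
dots [0.5876 0.1267]
dots scene [0.5882 0.1254]
[[0.681  0.21  ]
 [0.645  0.0013]
 [0.4888 0.0297]
 [0.5291 0.2369]] [0.2117 0.1588 0.2111 0.1543]
plate [0.586  0.1195] 1.389302837925115
1.3934275027554694
rod [[0.572  0.0411]]
plate scene [[0.6504 0.0078]
 [0.6886 0.2118]
 [0.531  0.2383]] 0.20751604089877387 0.1597652180873647
1.3858665942241
ctr [0.5907 0.123 ]
mat [[ 0.6624 -0.2853]
 [ 0.6528 -0.363 ]
 [ 0.4172 -0.3317]
 [ 0.4258 -0.2533]] [ 0.5396 -0.3083] [0.0783 0.2377 0.0789 0.2387]
-0.1332694246615697
tip [ 0.6278 -0.3174] front [ 0.5258 -0.3018] end [ 0.4323 -0.2897] 0.19750642238625885 0.09433628066290707
-0.1405695734609488 grip [ 0.5105 -0.3007]
mat scene [[ 0.6547 -0.3582]
 [ 0.6628 -0.2799]
 [ 0.4282 -0.2541]
 [ 0.4192 -0.3292]] [ 0.5412 -0.3053]
scene tip [[ 0.6268 -0.325 ]
 [ 0.632  -0.3036]]
```

Run:
```python
from h import *
np.set_printoptions(precision=3,suppress=True)
print(w2px('top',[.2236,-.6364,.23]),w2px('scene',[.2236,-.6364,.23]))
print('stand',px2w('scene',190,120,0),px2w('scene',230,107,0),px2w('top',465,262,0),px2w('top',480,313,0))
print('wheel top',[px2w('top',545,250,z) for z in(.2,.3,.4)],px2w('top',545,330,.3))
print('box',px2w('top',440,205,0),px2w('top',423,160,.13))
```

```text
(np.float64(538.456415525271), np.float64(352.01602611391627)) (np.float64(232.40304235851676), np.float64(38.81073311661902))
stand [ 0.422 -0.649  0.   ] [ 0.267 -0.627  0.   ] [ 0.416 -0.591  0.   ] [ 0.274 -0.625  0.   ]
wheel top [array([ 0.447, -0.688,  0.2  ]), array([ 0.446, -0.623,  0.3  ]), array([ 0.444, -0.558,  0.4  ])] [ 0.284 -0.61   0.3  ]
box [ 0.581 -0.529  0.   ] [ 0.683 -0.44   0.13 ]
```

Call:
{"name": "step_arm", "arguments": {
  "steps": [
    [0,[0,40,0],[0,0,0]],
    [0,[0,40,0],[0,0,0]],
    [0,[0,40,0],[0,0,-4]],
    [0,[0,40,0],[0,0,-5]],
    [0,[0,40,0],[0,0,-4]]
  ]
}}

```text
time_s: 0.57
eef_pos: [0.2234, -0.4347, 0.2309]
eef_rot: [-2.336, 2.1, 0.001]
ft_force: [0.6, -0.4, 1.2]
grip_width: 0.0856
```

Call:
{"name": "step_arm", "arguments": {
  "steps": [
    [0,[15,30,0],[0,0,-4]],
    [0,[35,15,-15],[0,0,-4]],
    [0,[35,15,-15],[0,0,-3]],
    [0,[35,10,-15],[0,0,-3]],
    [0,[35,10,-15],[0,0,0]]
  ]
}}

```text
time_s: 0.98
eef_pos: [0.38, -0.3558, 0.171]
eef_rot: [2.066, -2.366, 0.001]
ft_force: [0.9, -0.9, 0.2]
grip_width: 0.0854
```

Call:
{"name": "step_arm", "arguments": {
  "steps": [
    [0,[35,10,-15],[0,0,0]],
    [0,[35,10,-15],[0,0,0]],
    [0,[30,15,0],[0,0,0]],
    [0,[30,10,0],[0,0,0]],
    [0,[0,0,0],[0,0,0]]
  ]
}}

```text
time_s: 1.4
eef_pos: [0.5156, -0.3069, 0.1409]
eef_rot: [-2.075, 2.351, -0.002]
ft_force: [0.2, 0.8, 1.0]
grip_width: 0.0853
```

Call:
{"name": "step_arm", "arguments": {
  "steps": [
    [0,[0,0,0],[0,0,0]],
    [0,[0,0,0],[0,0,0]]
  ]
}}

```text
time_s: 1.57
eef_pos: [0.5079, -0.3121, 0.1409]
eef_rot: [2.067, -2.364, -0.001]
ft_force: [-0.8, 0.0, 0.1]
grip_width: 0.0856
```

```bash
cat >> h.py <<'E'
def st():
    s=manip.sense(); M=R.from_rotvec(s['eef_rot']).as_matrix(); f=np.round
    print('t',s['time_s'],'p',f(s['eef_pos'],4),'xang',f(np.arctan2(M[1,0],M[0,0]),4),'z',f(M[:,2],4),'F',f(s['ft_force'],1),'T',f(s['wrist_torque'],2),'w',f(s['grip_width'],4))
    return s
E
python3 - <<'E'
from h import *
st(); i=manip.camera_info('wrist'); print(i); snap('wrist','w1.png')
for P in [(.510,-.3007,.023),(.628,-.3174,.01),(.4323,-.2897,.023)]: print(w2px('wrist',P,i))
E
```

```text
t 1.5667 p [ 0.5079 -0.3121  0.1409] xang -1.7046 z [-0.0014 -0.     -1.    ] F [-0.8  0.   0.1] T [-0.03  0.03 -0.01] w 0.0856
{'fx': 315.61375248398537, 'fy': 315.61375248398537, 'cx': 275.9438849608398, 'cy': 209.80653016220208, 'position': array([ 0.57947538, -0.32175831,  0.28385967]), 'attitude': array([-0.21444074,  0.24400286, -1.69068512])}
(np.float64(262.1444847074459), np.float64(203.77792775249446))
(np.float64(262.1344110315154), np.float64(53.83509213750702))
(np.float64(262.52814547686035), np.float64(285.38860820117793))
```

View pics/w1.png

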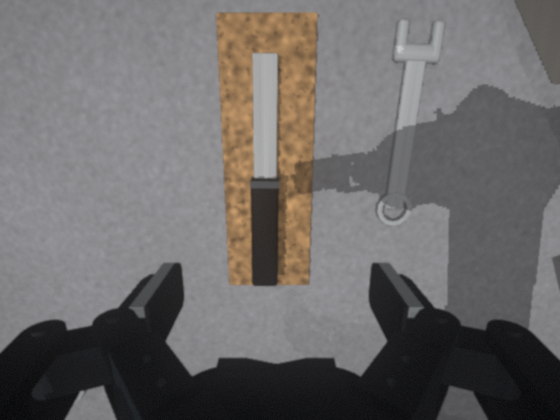

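Call:
{"name": "step_arm", "arguments": {
  "steps": [
    [0,[2,10,-30],[0,0,0]],
    [0,[0,0,-30],[0,0,0]],
    [0,[0,0,-30],[0,0,0]],
    [0,[0,0,-25],[0,0,0]],
    [0,[0,0,-10],[0,0,0]]
  ],
  "grip_force": 100
}}

```text
time_s: 2.03
eef_pos: [0.507, -0.3021, 0.0132]
eef_rot: [2.064, -2.365, -0.008]
ft_force: [-0.7, 0.4, -0.1]
grip_width: 0.0854
```

Call:
{"name": "step_arm", "arguments": {
  "steps": [
    [0,[0,0,-8],[0,0,0]],
    [0,[0,0,0],[0,0,0]],
    [0,[0,0,0],[0,0,0]]
  ]
}}

```text
time_s: 2.28
eef_pos: [0.5111, -0.3027, 0.0093]
eef_rot: [-2.067, 2.365, -0.002]
ft_force: [0.2, -0.1, 0.3]
grip_width: 0.0857
```

Call:
{"name": "step_arm", "arguments": {
  "steps": [
    [0.5,[0,0,0],[0,0,0]],
    [0.5,[0,0,0],[0,0,0]],
    [0.6,[0,0,0],[0,0,0]],
    [0.7,[0,0,0],[0,0,0]],
    [0.8,[0,0,0],[0,0,0]]
  ]
}}

```text
time_s: 2.7
eef_pos: [0.511, -0.302, 0.0088]
eef_rot: [-2.068, 2.364, -0.001]
ft_force: [0.4, 1.3, 0.7]
grip_width: 0.0255
```

Call:
{"name": "step_arm", "arguments": {
  "steps": [
    [1,[0,0,0],[0,0,0]],
    [1,[0,0,0],[0,0,0]],
    [1,[0,0,0],[0,0,0]],
    [1,[0,0,0],[0,0,0]]
  ]
}}

```text
time_s: 3.03
eef_pos: [0.5111, -0.3021, 0.0093]
eef_rot: [-2.068, 2.365, -0.002]
ft_force: [-1.0, 0.4, 5.8]
grip_width: 0.0215
```

Run:
```python
from h import *
st(); snap('wrist','w2.png')
```

```text
t 3.0333 p [ 0.5111 -0.3021  0.0093] xang -1.7044 z [ 8.e-04 -6.e-04 -1.e+00] F [-1.   0.4  5.8] T [0.1  0.26 0.01] w 0.0215
```

View pics/w2.png

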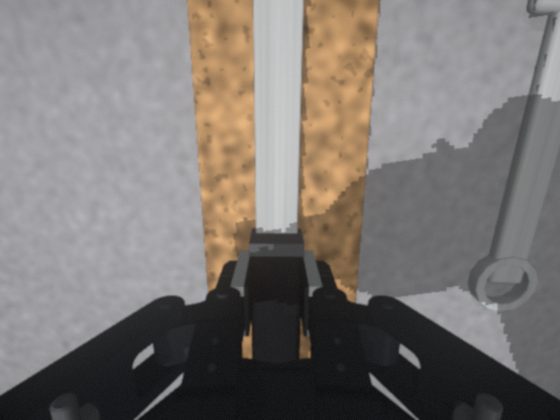

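Call:
{"name": "step_arm", "arguments": {
  "steps": [
    [1,[0,0,15],[0,0,0]],
    [1,[0,0,25],[0,0,0]],
    [1,[0,0,30],[0,0,0]],
    [1,[0,0,30],[0,0,0]],
    [1,[0,0,20],[0,0,3]]
  ]
}}

```text
time_s: 3.5
eef_pos: [0.5113, -0.3021, 0.1307]
eef_rot: [-2.13, 2.308, -0.004]
ft_force: [1.0, -0.9, -1.9]
grip_width: 0.0214
```

Call:
{"name": "step_arm", "arguments": {
  "steps": [
    [1,[2,13,0],[0,0,6]],
    [1,[2,13,0],[0,0,6]],
    [1,[2,13,0],[0,0,6]],
    [1,[2,13,0],[0,0,6]],
    [1,[2,13,0],[0,0,6]]
  ]
}}

```text
time_s: 3.92
eef_pos: [0.5202, -0.2361, 0.1279]
eef_rot: [2.659, -1.673, -0.001]
ft_force: [-0.1, -0.4, -2.2]
grip_width: 0.0209
```

Call:
{"name": "step_arm", "arguments": {
  "steps": [
    [1,[2,13,0],[0,0,6]],
    [1,[2,13,0],[0,0,6]],
    [1,[2,13,0],[0,0,6]],
    [1,[2,13,0],[0,0,6]],
    [1,[2,13,0],[0,0,6]]
  ]
}}

```text
time_s: 4.33
eef_pos: [0.5302, -0.1712, 0.1279]
eef_rot: [3.001, -0.928, -0.002]
ft_force: [0.6, 0.3, -2.0]
grip_width: 0.0214
```

Call:
{"name": "step_arm", "arguments": {
  "steps": [
    [1,[3,13,0],[0,0,6]],
    [1,[3,13,0],[0,0,6]],
    [1,[3,13,0],[0,0,6]],
    [1,[3,13,0],[0,0,6.3]],
    [1,[3,13,0],[0,0,0]]
  ]
}}

```text
time_s: 4.75
eef_pos: [0.5452, -0.1064, 0.1278]
eef_rot: [-3.129, 0.278, 0.002]
ft_force: [-0.1, -0.1, -2.1]
grip_width: 0.0215
```

Call:
{"name": "step_arm", "arguments": {
  "steps": [
    [1,[0,0,0],[0,0,0]],
    [1,[0,0,0],[0,0,0]],
    [1,[0,0,0],[0,0,0]]
  ]
}}

```text
time_s: 5.0
eef_pos: [0.5452, -0.108, 0.128]
eef_rot: [3.128, -0.285, -0.001]
ft_force: [-0.4, 0.3, -2.8]
grip_width: 0.0212
```

```bash
python3 - <<'E'
from h import *
s=st(); i=manip.camera_info('wrist'); print('hand tip px'); 
M=R.from_rotvec(s['eef_rot']).as_matrix(); y=-M[:,1] ; p=s['eef_pos']
print('y dir tool',M[:,1])
for k in (1,-1):
  print(w2px('wrist',p+k*M[:,1]*.12+[0,0,.0007],i))
snap('wrist','w3.png'); snap('top','t3.png'); snap('scene','s3.png')
O=np.array([.5878,.1258]);c=np.array([np.cos(1.39),np.sin(1.39)]);n=np.array([-c[1],c[0]])
for P in ([-.086,-.017,.08],[-.086,.017,.08],[-.065,0,.082],[0,0,.082]):
  print(w2px('wrist',[*(O+P[0]*c+P[1]*n),P[2]],i))
E
python3 - <<'E'
import cv2
im=cv2.imread('pics/s3.png'); cv2.imwrite('pics/s3c.png',cv2.resize(im[180:340,230:400],None,fx=4,fy=3.5))
E
```

```text
t 5.0 p [ 0.5452 -0.108   0.128 ] xang -0.1818 z [-9.e-04 -8.e-04 -1.e+00] F [-0.4  0.3 -2.8] T [-0.07  0.04  0.01] w 0.0212
hand tip px
y dir tool [-0.18078356 -0.9835224   0.00099747]
(np.float64(275.23654119898254), np.float64(447.410565977524))
(np.float64(275.42627900856155), np.float64(-12.217435183727645))
(np.float64(308.4157650152082), np.float64(-47.02448778373764))
(np.float64(241.5703378389485), np.float64(-47.02535081660227))
(np.float64(274.94300818063095), np.float64(-100.74079249244903))
(np.float64(274.79854902795665), np.float64(-290.0334630575774))
```

View pics/w3.png

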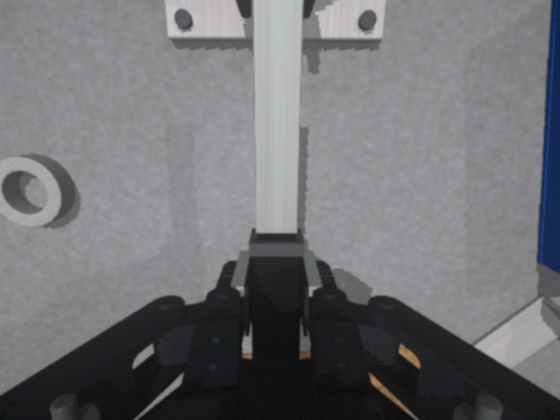

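View pics/s3.png

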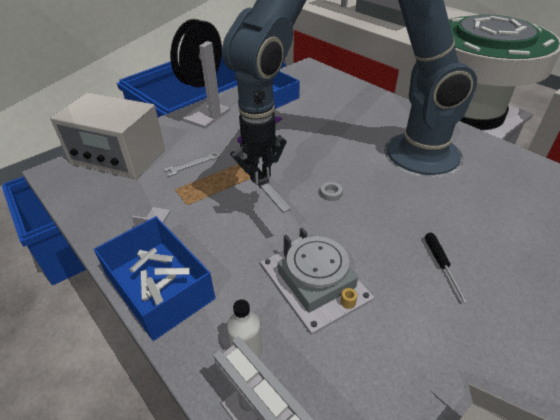

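View pics/t3.png

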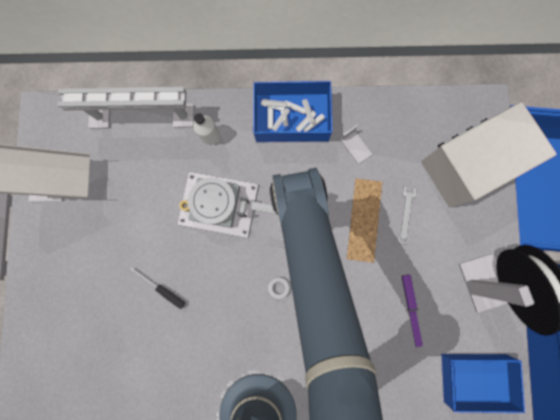

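Run:
```python
from h import *
im=cv2.imread('pics/s3.png'); cv2.imwrite('pics/s3c.png',cv2.resize(im[165:285,230:350],None,fx=5,fy=5,interpolation=cv2.INTER_CUBIC))
O=np.array([.5452,-.108]);c=np.array([np.cos(1.389),np.sin(1.389)]);n=np.array([-c[1],c[0]])
for P in ([.12,.01,.1287],[.12,-.01,.1287],[.02,-.01,.1287]):
  u,v=w2px('scene',[*(O+P[0]*c+P[1]*n),P[2]]); print((u-230)*5+2,(v-165)*5+2)
```

```text
308.6205659625595 211.83610585905026
269.52307420537306 228.46410232682925
157.01587251801766 102.78205065480248
```

View pics/s3c.png

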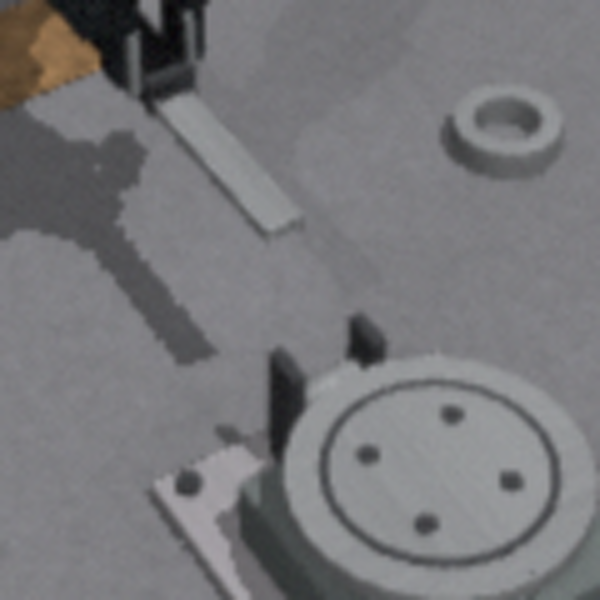

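Call:
{"name": "step_arm", "arguments": {
  "steps": [
    [1,[0,0,-15],[-2.5,0.45,0]],
    [1,[0,0,-15],[-2.42,0.45,0]],
    [1,[0,0,-15],[0,0,0]],
    [1,[0,0,0],[0,0,0]],
    [1,[0,0,0],[0,0,0]]
  ]
}}

```text
time_s: 5.57
eef_pos: [0.5452, -0.1073, 0.0829]
eef_rot: [3.042, -0.276, -0.015]
ft_force: [-0.2, -0.1, -2.9]
grip_width: 0.0213
```

Run:
```python
from h import *
s=st(); snap('wrist','w4.png'); i=snap('scene','s4.png')
im=cv2.imread('pics/s4.png'); cv2.imwrite('pics/s4c.png',cv2.resize(im[165:285,230:350],None,fx=5,fy=5,interpolation=cv2.INTER_CUBIC))
```

```text
t 5.5667 p [ 0.5452 -0.1073  0.0829] xang -0.1812 z [-0.0174 -0.0857 -0.9962] F [-0.2 -0.1 -2.9] T [ 0.14 -0.01  0.01] w 0.0213
```

View pics/w4.png

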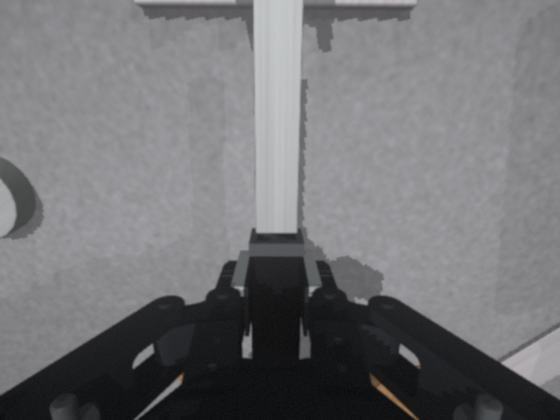

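View pics/s4c.png

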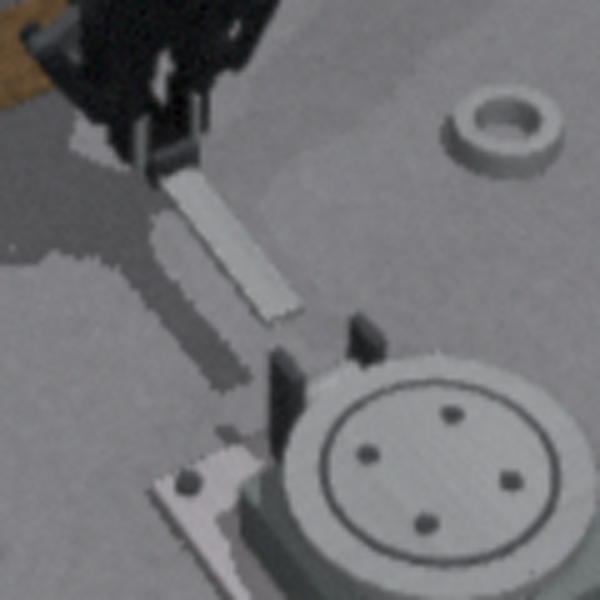

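Call:
{"name": "step_arm", "arguments": {
  "steps": [
    [1,[2.2,12,-1.1],[0,0,0]],
    [1,[2.2,12,-1.1],[0,0,0]],
    [1,[0,0,0],[0,0,0]],
    [1,[0,0,0],[0,0,0]]
  ]
}}

```text
time_s: 6.0
eef_pos: [0.5506, -0.0811, 0.0816]
eef_rot: [3.043, -0.271, -0.011]
ft_force: [0.1, -0.6, -2.9]
grip_width: 0.0212
```

Call:
{"name": "step_arm", "arguments": {
  "steps": [
    [1,[2.2,12,-1.1],[0,0,0]],
    [1,[1.8,10,-0.9],[0,0,0]],
    [1,[0,0,0],[0,0,0]],
    [1,[0,0,0],[0,0,0]]
  ]
}}

```text
time_s: 6.33
eef_pos: [0.5543, -0.0595, 0.0791]
eef_rot: [3.043, -0.272, -0.012]
ft_force: [0.8, -0.3, -2.2]
grip_width: 0.0217
```

Run:
```python
from h import *
s=st(); snap('wrist','w5.png'); i=snap('scene','s5.png')
im=cv2.imread('pics/s5.png'); cv2.imwrite('pics/s5c.png',cv2.resize(im[165:285,230:350],None,fx=5,fy=5,interpolation=cv2.INTER_CUBIC))
```

```text
t 6.3333 p [ 0.5543 -0.0595  0.0791] xang -0.1783 z [-0.0154 -0.0854 -0.9962] F [ 0.8 -0.3 -2.2] T [ 0.1  -0.04 -0.02] w 0.0217
```

View pics/w5.png

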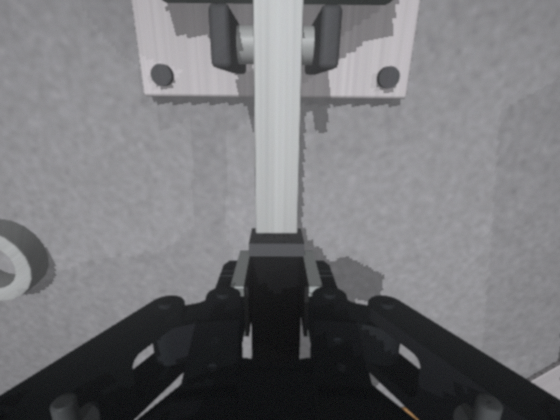

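View pics/s5c.png

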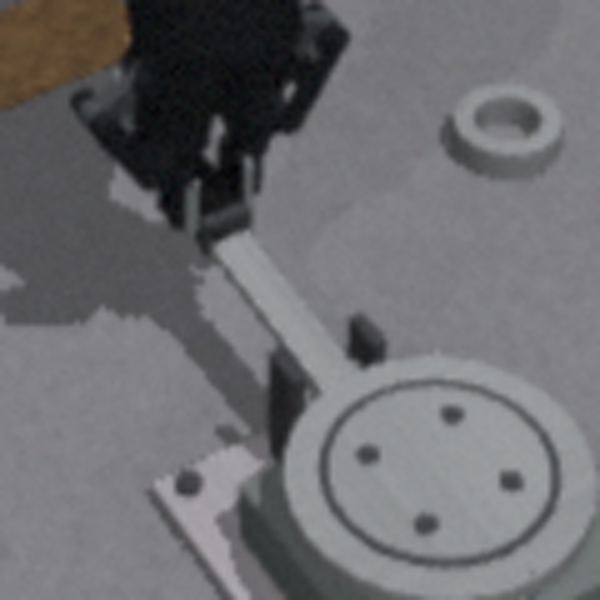

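Call:
{"name": "step_arm", "arguments": {
  "steps": [
    [1,[1,6,-1],[0,0,0]],
    [1,[1,6,-0.7],[0,0,0]],
    [1,[0,0,0],[0,0,0]],
    [1,[0,0,0],[0,0,0]]
  ]
}}

```text
time_s: 6.77
eef_pos: [0.5562, -0.0482, 0.0774]
eef_rot: [3.043, -0.274, -0.012]
ft_force: [0.1, -0.7, -2.9]
grip_width: 0.0216
```

Call:
{"name": "step_arm", "arguments": {
  "steps": [
    [1,[1,6,-0.6],[0,0,0]],
    [1,[1,5,-0.5],[0,0,0]],
    [1,[0,0,0],[0,0,0]],
    [1,[0,0,0],[0,0,0]]
  ]
}}

```text
time_s: 7.1
eef_pos: [0.5582, -0.0372, 0.0763]
eef_rot: [3.043, -0.274, -0.012]
ft_force: [-0.4, -0.0, -3.6]
grip_width: 0.0214
```

```bash
cat >> h.py <<'E'
def stn():
    s=st(); d=s['eef_pos'][:2]-np.array([.5878,.1258]); c=np.array([np.cos(1.39),np.sin(1.39)])
    print('station tcp x',d@c,'y',d@np.array([-c[1],c[0]]))
E
python3 - <<'E'
from h import *
s=stn(); snap('wrist','w6.png'); i=snap('scene','s6.png')
E
```

```text
t 7.1 p [ 0.5582 -0.0372  0.0763] xang -0.1795 z [-0.0155 -0.0855 -0.9962] F [-0.4 -0.  -3.6] T [ 0.13 -0.03 -0.  ] w 0.0214
station tcp x -0.16567313462650632 y -0.00020798762694718031
```

View pics/w6.png

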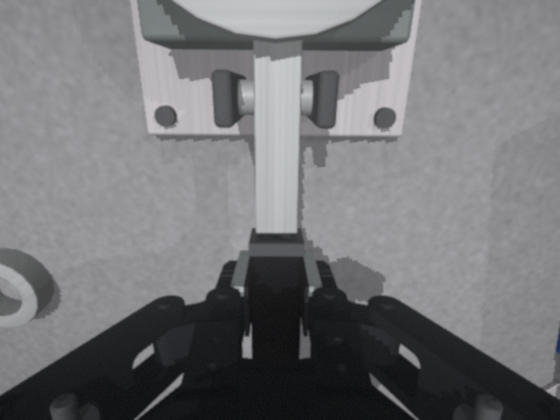

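Run:
```python
import numpy as np
for deg in [-5,0,5,8,12,16,18,20,22]:
    t=np.radians(deg);c,s=np.cos(t),np.sin(t);a=np.array([c,s]);n=np.array([-s,c])
    C=np.array([-.086,.052])+.008*n; S=.080+.008*t
    tcp=C-S*a+.0063*n; tip=C+(.12-S)*a+.007*n; end=C-(S+.08)*a
    print(deg,'tcp',tcp.round(4),'tiptop',tip.round(4),'end underside z',end[1].round(4))
```

```text
-5 tcp [-0.1638  0.0732] tiptop [-0.0441  0.0634] end underside z 0.0739
0 tcp [-0.166   0.0663] tiptop [-0.046  0.067] end underside z 0.06
5 tcp [-0.1676  0.0592] tiptop [-0.0482  0.0704] end underside z 0.046
8 tcp [-0.1683  0.0549] tiptop [-0.0496  0.0723] end underside z 0.0375
12 tcp [-0.1689  0.049 ] tiptop [-0.0516  0.0746] end underside z 0.0262
16 tcp [-0.169   0.0431] tiptop [-0.0538  0.0768] end underside z 0.015
18 tcp [-0.1689  0.0401] tiptop [-0.055   0.0778] end underside z 0.0094
20 tcp [-0.1687  0.0371] tiptop [-0.0562  0.0788] end underside z 0.0038
22 tcp [-0.1684  0.0341] tiptop [-0.0574  0.0797] end underside z -0.0017
```

Run:
```python
import numpy as np
prev=np.array([-.1657,.0763]);pd=-5
for deg in [-5,0,4,8,12,15,18,20,21]:
    t=np.radians(deg);c,s=np.cos(t),np.sin(t);a=np.array([c,s]);n=np.array([-s,c])
    xb=-.0455
    C=np.array([-.086,.052])+.008*n; L=(xb-max(0,0)*s-C[0])/c; S=.12-L
    tcp=C-S*a+.0063*n; tip=C+L*a+.007*n; end=C-(S+.08)*a
    d=(tcp-prev)*1000; dw=d[0]*np.array([.1798,.9837])
    print(deg,'L',L.round(4),'tcp',tcp.round(4),'tiptop',tip.round(4),'end z',end[1].round(4),'delta world',dw.round(1),d[1].round(1)); prev=tcp
```

```text
-5 L 0.04 tcp [-0.1645  0.0732] tiptop [-0.0449  0.0635] end z 0.0739 delta world [0.2 1.2] -3.1
0 L 0.0405 tcp [-0.1655  0.0663] tiptop [-0.0455  0.067 ] end z 0.06 delta world [-0.2 -1. ] -6.9
4 L 0.0412 tcp [-0.1656  0.0608] tiptop [-0.046   0.0698] end z 0.0489 delta world [-0.  -0.1] -5.5
8 L 0.042 tcp [-0.1652  0.0553] tiptop [-0.0465  0.0727] end z 0.0379 delta world [0.1 0.4] -5.5
12 L 0.0431 tcp [-0.1642  0.05  ] tiptop [-0.047   0.0756] end z 0.0272 delta world [0.2 1. ] -5.3
15 L 0.0441 tcp [-0.163   0.0462] tiptop [-0.0473  0.0779] end z 0.0194 delta world [0.2 1.1] -3.8
18 L 0.0452 tcp [-0.1616  0.0425] tiptop [-0.0477  0.0802] end z 0.0118 delta world [0.3 1.4] -3.7
20 L 0.046 tcp [-0.1604  0.0401] tiptop [-0.0479  0.0818] end z 0.0069 delta world [0.2 1.1] -2.3
21 L 0.0465 tcp [-0.1598  0.039 ] tiptop [-0.048   0.0827] end z 0.0044 delta world [0.1 0.6] -1.1
```

Call:
{"name": "step_arm", "arguments": {
  "steps": [
    [1,[0.2,1,-3],[0,0,0]],
    [1,[-0.1,-0.5,-3.5],[2.46,-0.45,0]],
    [1,[-0.1,-0.5,-3.5],[2.46,-0.45,0]],
    [1,[0,0,0],[0,0,0]],
    [1,[0,0,0],[0,0,0]]
  ],
  "grip_force": 110
}}

```text
time_s: 7.62
eef_pos: [0.558, -0.0392, 0.0663]
eef_rot: [3.127, -0.286, -0.001]
ft_force: [-0.6, -0.4, -1.1]
grip_width: 0.0206
```

```bash
python3 -c "
from h import *
stn()"
```

```text
t 7.6167 p [ 0.558  -0.0392  0.0663] xang -0.1826 z [-5.0e-04 -1.3e-03 -1.0e+00] F [-0.6 -0.4 -1.1] T [-0.05  0.    0.06] w 0.0206
station tcp x -0.16764060754854762 y -0.0003535673043392162
```

Call:
{"name": "step_arm", "arguments": {
  "steps": [
    [1,[0.4,2,-2.8],[1.97,-0.36,0]],
    [1,[0,0,-2.8],[1.97,-0.36,0]],
    [1,[0,0.2,-2.7],[1.97,-0.36,0]],
    [1,[0,0.2,-2.7],[1.97,-0.36,0]],
    [1,[0,0,0],[0,0,0]]
  ]
}}

```text
time_s: 8.03
eef_pos: [0.5593, -0.0342, 0.0571]
eef_rot: [-2.989, 0.269, -0.02]
ft_force: [-3.6, 1.5, 12.3]
grip_width: 0.0213
```

Call:
{"name": "step_arm", "arguments": {
  "steps": [
    [1,[0,0,0],[0,0,0]]
  ]
}}

```text
time_s: 8.12
eef_pos: [0.5593, -0.0342, 0.0573]
eef_rot: [-2.991, 0.267, -0.021]
ft_force: [-3.1, 1.4, 10.7]
grip_width: 0.0208
```

```bash
python3 -c "
from h import *
stn();snap('scene','s7.png');snap('wrist','w7.png')
im=cv2.imread('pics/s7.png'); cv2.imwrite('pics/s7c.png',cv2.resize(im[165:325,230:390],None,fx=3.7,fy=3.7,interpolation=cv2.INTER_CUBIC))"
```

```text
t 8.1167 p [ 0.5593 -0.0342  0.0573] xang -0.1784 z [ 0.026   0.1365 -0.9903] F [-3.1  1.4 10.7] T [-0.26  0.85  0.21] w 0.0208
station tcp x -0.16254400175376557 y -0.0006974329613365642
```

View pics/s7c.png

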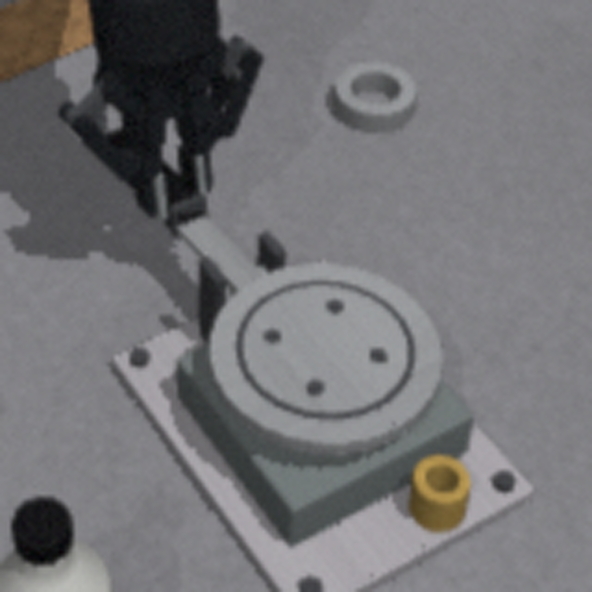

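View pics/w7.png

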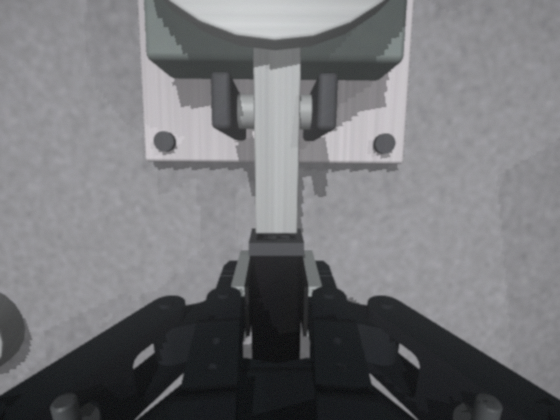

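Call:
{"name": "step_arm", "arguments": {
  "steps": [
    [1,[-0.1,-0.5,-2.7],[1.97,-0.36,0]],
    [1,[0,0,-2.7],[1.97,-0.36,0]],
    [1,[0,0,-2.7],[1.97,-0.36,0]],
    [1,[0,0,0],[0,0,0]],
    [1,[0,0,0],[0,0,0]]
  ]
}}

```text
time_s: 8.63
eef_pos: [0.5597, -0.0336, 0.0499]
eef_rot: [-2.886, 0.255, -0.035]
ft_force: [-3.2, 2.1, 14.4]
grip_width: 0.0212
```

```bash
python3 -c "
from h import *
stn()"
```

```text
t 8.6333 p [ 0.5597 -0.0336  0.0499] xang -0.1767 z [ 0.0452  0.2387 -0.97  ] F [-3.2  2.1 14.4] T [0.05 0.77 0.48] w 0.0212
station tcp x -0.16188262689461463 y -0.0010221361181934267
```

Call:
{"name": "step_arm", "arguments": {
  "steps": [
    [1,[0,0,-2.6],[1.97,-0.36,0]],
    [1,[0,0,-2.6],[1.97,-0.36,0]],
    [1,[0,0,-2.6],[1.97,-0.36,0]],
    [1,[0,0,0],[0,0,0]],
    [1,[0,0,0],[0,0,0]]
  ]
}}

```text
time_s: 9.05
eef_pos: [0.56, -0.0323, 0.0424]
eef_rot: [-2.78, 0.244, -0.048]
ft_force: [-1.2, 4.5, 14.1]
grip_width: 0.021
```

```bash
python3 -c "
from h import *
stn();snap('scene','s8.png');snap('wrist','w8.png')
im=cv2.imread('pics/s8.png'); cv2.imwrite('pics/s8c.png',cv2.resize(im[165:325,230:390],None,fx=3.7,fy=3.7,interpolation=cv2.INTER_CUBIC))"
```

```text
t 9.05 p [ 0.56   -0.0323  0.0424] xang -0.176 z [ 0.0632  0.3391 -0.9386] F [-1.2  4.5 14.1] T [0.58 0.5  0.54] w 0.021
station tcp x -0.16056310850825375 y -0.0010800962051021555
```

View pics/s8c.png

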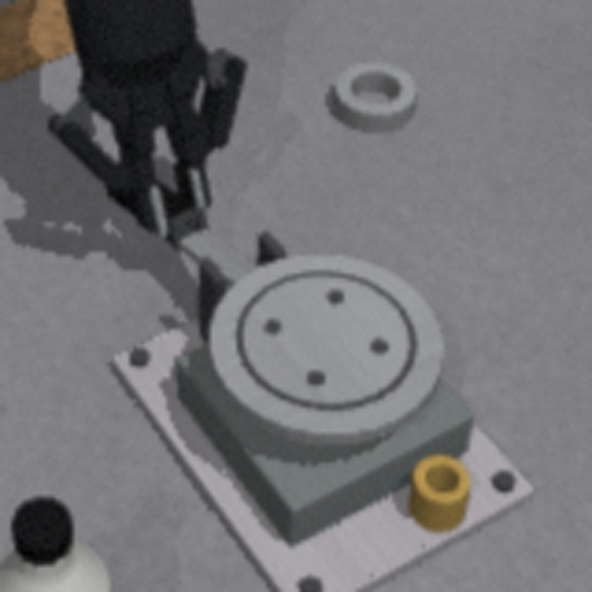

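View pics/w8.png

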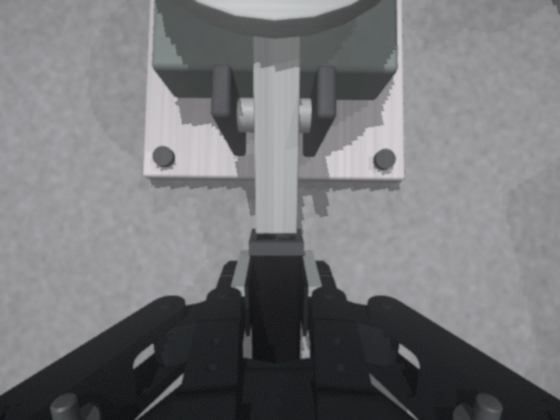

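```bash
python3 -c "
from h import *
for z in (.082,.087,.09,.092,.094):
  u,v=w2px('scene',[.5878,.1258,z]); print(z,(u-230)*3.7+1.3,(v-165)*3.7+1.3)
a=cv2.cvtColor(cv2.imread('pics/s8.png'),cv2.COLOR_BGR2GRAY);b=cv2.cvtColor(cv2.imread('pics/s0.png') if 0 else cv2.imread('pics/scene0.png'),cv2.COLOR_BGR2GRAY)
T=b[236:282,290:348]
r=cv2.matchTemplate(cv2.resize(a[220:300,280:360],None,fx=8,fy=8,interpolation=2),cv2.resize(T,None,fx=8,fy=8,interpolation=2),cv2.TM_CCOEFF_NORMED)
m=cv2.minMaxLoc(r);print(m[1],'shift px',m[3][0]/8-10,m[3][1]/8-16)
"
```

```text
0.082 325.6998460513311 345.78585400250716
0.087 326.1337090026993 339.95150913614646
0.09 326.39568128546546 336.42865327056506
0.092 326.5710243395692 334.070738531968
0.094 326.7469263874723 331.70530675926426
0.9559841752052307 shift px 0.125 -2.5
```

Call:
{"name": "step_arm", "arguments": {
  "steps": [
    [1,[0.2,1,-1.0],[0.98,-0.18,0]],
    [1,[0.2,1,-1.2],[1.2,-0.2,0]],
    [1,[0,0,0],[0,0,0]],
    [1,[0,0,0],[0,0,0]]
  ]
}}

```text
time_s: 9.48
eef_pos: [0.5602, -0.0316, 0.0401]
eef_rot: [-2.744, 0.241, -0.051]
ft_force: [-4.9, 1.0, 16.1]
grip_width: 0.021
```

```bash
cat >> h.py <<'E'
def lift(f):
    snap('scene',f)
    a=cv2.imread('pics/'+f,0);b=cv2.imread('pics/scene0.png',0)
    r=cv2.matchTemplate(cv2.resize(a[220:300,280:360],None,fx=8,fy=8,interpolation=2),cv2.resize(b[236:282,290:348],None,fx=8,fy=8,interpolation=2),cv2.TM_CCOEFF_NORMED)
    m=cv2.minMaxLoc(r);d=m[3][1]/8-16;print(m[1],'shift',m[3][0]/8-10,d,'mm',-d*3.7/1.177)
E
python3 -c "
from h import *
stn();lift('s9.png')"
```

```text
t 9.4833 p [ 0.5602 -0.0316  0.0401] xang -0.176 z [ 0.0686  0.3726 -0.9255] F [-4.9  1.  16.1] T [0.09 0.74 0.66] w 0.021
station tcp x -0.15984034253200677 y -0.0011333624988654587
0.9555643796920776 shift 0.25 -2.875 mm 9.037807986406118
```

Call:
{"name": "step_arm", "arguments": {
  "steps": [
    [1,[0.3,1.5,0],[0.3,-0.05,0]],
    [1,[0.3,1.5,0],[0.3,-0.05,0]],
    [1,[0,0,0],[0,0,0]],
    [1,[0,0,0],[0,0,0]]
  ]
}}

```text
time_s: 9.87
eef_pos: [0.5602, -0.0313, 0.0395]
eef_rot: [-2.737, 0.242, -0.051]
ft_force: [-7.0, -4.6, 17.4]
grip_width: 0.0211
```

```bash
python3 -c "
from h import *
stn();lift('s10.png')"
```

```text
t 9.8667 p [ 0.5602 -0.0313  0.0395] xang -0.1767 z [ 0.0693  0.3787 -0.9229] F [-7.  -4.6 17.4] T [-0.95  1.12  0.83] w 0.0211
station tcp x -0.15954901506498195 y -0.0011118976838839047
0.9542921781539917 shift 0.25 -3.0 mm 9.430756159728123
```

Call:
{"name": "step_arm", "arguments": {
  "steps": [
    [1,[-0.2,-1.5,-1.3],[0.98,-0.18,0]],
    [1,[0,0,-1.3],[0.98,-0.18,0]],
    [1,[0,0,0],[0,0,0]],
    [1,[0,0,0],[0,0,0]]
  ]
}}

```text
time_s: 10.25
eef_pos: [0.5603, -0.0308, 0.0372]
eef_rot: [-2.699, 0.238, -0.055]
ft_force: [-3.7, -0.5, 14.0]
grip_width: 0.0207
```

```bash
python3 -c "
from h import *
stn();lift('s11.png');snap('wrist','w11.png')"
```

```text
t 10.25 p [ 0.5603 -0.0308  0.0372] xang -0.1762 z [ 0.0754  0.413  -0.9076] F [-3.7 -0.5 14. ] T [-0.22  0.78  0.7 ] w 0.0207
station tcp x -0.15895715691353557 y -0.001074553278010904
0.9497240781784058 shift 0.25 -3.375 mm 10.609600679694138
```

View pics/s11.png

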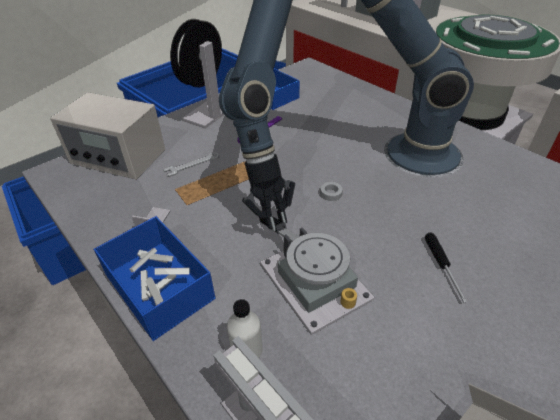

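Call:
{"name": "step_arm", "arguments": {
  "steps": [
    [1,[0,-0.5,5],[-3.94,0.72,0]],
    [1,[0,-0.5,5],[-3.94,0.72,0]],
    [1,[0,-0.5,5.5],[-3.94,0.72,0]],
    [1,[0,-0.5,5.5],[-3.94,0.72,0]],
    [1,[0,-0.5,6],[-3.94,0.72,0]]
  ]
}}

```text
time_s: 10.77
eef_pos: [0.5596, -0.0346, 0.0626]
eef_rot: [-3.05, 0.275, -0.013]
ft_force: [-1.5, 0.2, -2.7]
grip_width: 0.0209
```

Call:
{"name": "step_arm", "arguments": {
  "steps": [
    [1,[0,-0.5,5],[-3.94,0.72,0]],
    [1,[0,0,1],[-0.6,0.1,0]],
    [1,[0,0,0],[0,0,0]],
    [1,[0,0,0],[0,0,0]],
    [1,[0,0,0],[0,0,0]]
  ]
}}

```text
time_s: 11.18
eef_pos: [0.5587, -0.0359, 0.0669]
eef_rot: [-3.124, 0.285, 0.002]
ft_force: [-0.1, -0.1, -2.2]
grip_width: 0.0208
```

```bash
python3 -c "
from h import *
stn();lift('s12.png');snap('wrist','w12.png')
im=cv2.imread('pics/s12.png'); cv2.imwrite('pics/s12c.png',cv2.resize(im[165:325,230:390],None,fx=3.7,fy=3.7,interpolation=cv2.INTER_CUBIC))"
```

```text
t 11.1833 p [ 0.5587 -0.0359  0.0669] xang -0.182 z [-7.0e-04  4.8e-03 -1.0e+00] F [-0.1 -0.1 -2.2] T [-0.05  0.05  0.01] w 0.0208
station tcp x -0.16434263201526417 y -0.00046966489193889943
0.9476312398910522 shift 0.25 -3.375 mm 10.609600679694138
```

View pics/s12c.png

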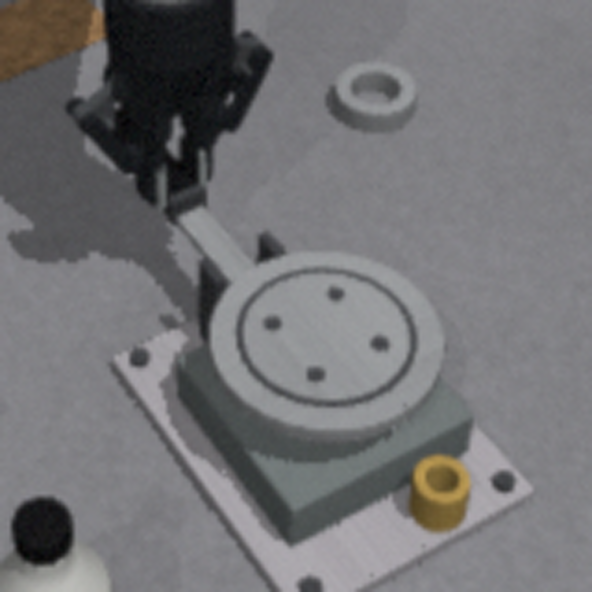

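View pics/w12.png

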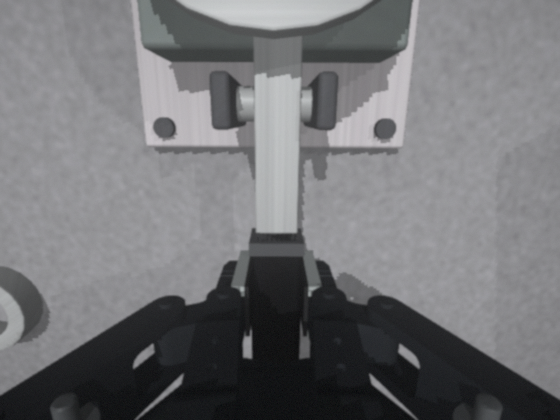

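Call:
{"name": "step_arm", "arguments": {
  "steps": [
    [1,[0,0,4],[0,0,0]],
    [1,[-2.2,-12,1],[0,0,0]],
    [1,[-3.6,-20,3],[0,0,0]],
    [1,[-5.4,-30,4],[0,0,0]],
    [1,[-5.4,-30,5],[0,0,0]]
  ]
}}

```text
time_s: 11.7
eef_pos: [0.5421, -0.1289, 0.0848]
eef_rot: [-3.125, 0.281, 0.0]
ft_force: [0.5, -1.9, -1.8]
grip_width: 0.0208
```

Call:
{"name": "step_arm", "arguments": {
  "steps": [
    [1,[0,0,20],[0,0,0]],
    [1,[0,0,25],[0,0,0]],
    [1,[0,0,0],[0,0,0]],
    [1,[0,0,0],[0,0,0]],
    [1,[0,0,0],[0,0,0]]
  ]
}}

```text
time_s: 12.12
eef_pos: [0.5418, -0.1281, 0.1291]
eef_rot: [-3.125, 0.284, 0.001]
ft_force: [-0.3, -0.1, -1.0]
grip_width: 0.0209
```

```bash
python3 -c "
from h import *
s=st();lift('s13.png');snap('wrist','w13.png');snap('top','t13.png')
im=cv2.imread('pics/s13.png'); cv2.imwrite('pics/s13c.png',cv2.resize(im[145:285,210:350],None,fx=5,fy=5,interpolation=cv2.INTER_CUBIC))
O=s['eef_pos'][:2];c=np.array([np.cos(1.389),np.sin(1.389)]);n=np.array([-c[1],c[0]])
for k in (0,-3,-6):
  t=np.radians(k)
  for P in ([.12,.01],[.12,-.01],[.021,-.01]):
    z=s['eef_pos'][2]+.0007+P[0]*np.sin(t); q=O+P[0]*np.cos(t)*c+P[1]*n
    u,v=w2px('scene',[*q,z]); print(k,(u-210)*5+2,(v-145)*5+2)
"
```

```text
t 12.1167 p [ 0.5418 -0.1281  0.1291] xang -0.1813 z [-6.0e-04  3.4e-03 -1.0e+00] F [-0.3 -0.1 -1. ] T [-0.04  0.01  0.  ] w 0.0209
0.9512372016906738 shift 0.25 -3.375 mm 10.609600679694138
0 383.3651793994106 283.65620271169996
0 344.5929981027946 299.83015339486826
0 236.18481085958177 178.77862142274563
-3 383.2122221717061 293.9266834103024
-3 344.62350608221396 310.106494241096
-3 236.274598776922 180.5603115215912
-6 382.6736011955843 303.6489644485422
-6 344.27189221607745 319.82664518548995
-6 236.30519639748042 182.26855451691858
```

View pics/s13c.png

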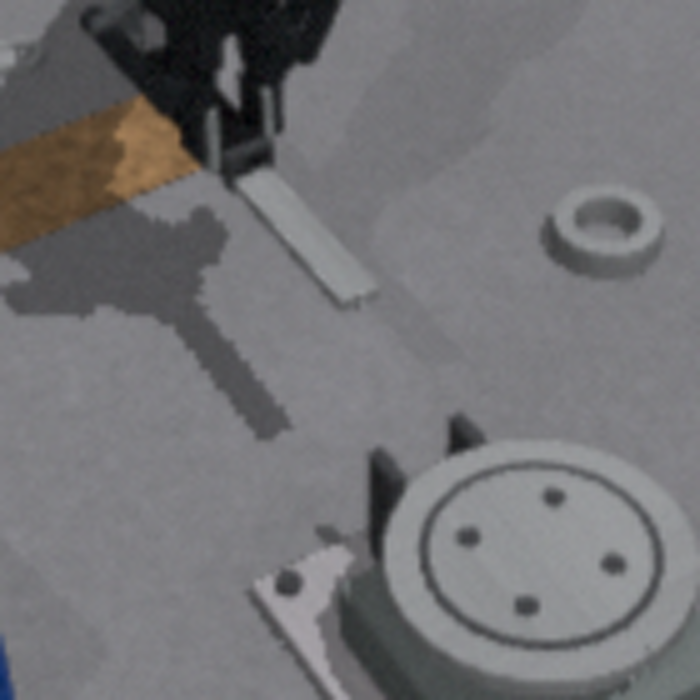

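View pics/w13.png

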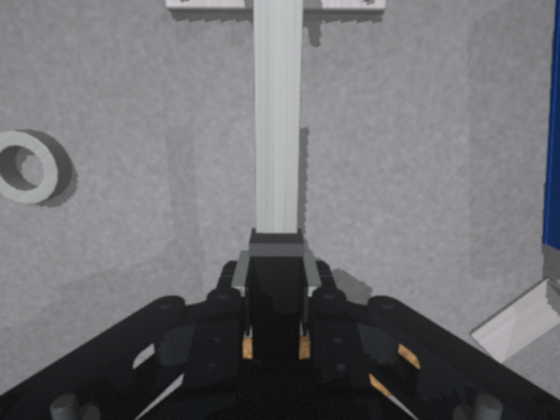

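Call:
{"name": "step_arm", "arguments": {
  "steps": [
    [1,[-1,-10,5],[0,0,-6]],
    [1,[-1,-12,5],[0,0,-6]],
    [1,[-1,-12,0],[0,0,-6]],
    [1,[-1,-12,0],[0,0,-6]],
    [1,[-1,-12,0],[0,0,-6]]
  ]
}}

```text
time_s: 12.68
eef_pos: [0.5371, -0.1857, 0.1387]
eef_rot: [-2.943, 1.089, 0.001]
ft_force: [0.2, -0.0, -1.8]
grip_width: 0.0212
```

Call:
{"name": "step_arm", "arguments": {
  "steps": [
    [1,[-1,-13,0],[0,0,-6]],
    [1,[-1,-13,0],[0,0,-6]],
    [1,[-1,-13,0],[0,0,-6]],
    [1,[-1,-13,0],[0,0,-6]],
    [1,[-1,-13,0],[0,0,-6]]
  ]
}}

```text
time_s: 13.1
eef_pos: [0.5321, -0.2505, 0.1385]
eef_rot: [-2.562, 1.814, 0.0]
ft_force: [0.6, 0.7, -2.2]
grip_width: 0.0211
```

Call:
{"name": "step_arm", "arguments": {
  "steps": [
    [1,[-1,-13,0],[0,0,-6]],
    [1,[-2,-13,0],[0,0,-6]],
    [1,[-2,-13,0],[0,0,-6]],
    [1,[-2,-14,0],[0,0,-6]],
    [1,[0,0,0],[0,0,-3.3]]
  ]
}}

```text
time_s: 13.52
eef_pos: [0.5241, -0.3068, 0.1384]
eef_rot: [2.058, -2.373, 0.003]
ft_force: [-1.1, -1.6, -2.4]
grip_width: 0.0207
```

Call:
{"name": "step_arm", "arguments": {
  "steps": [
    [1,[0,0,-25],[0,0,0]],
    [1,[0,0,-25],[0,0,0]],
    [1,[0,0,-25],[0,0,0]],
    [1,[0,0,0],[0,0,0]],
    [1,[0,0,0],[0,0,0]]
  ]
}}

```text
time_s: 13.93
eef_pos: [0.5245, -0.3025, 0.0628]
eef_rot: [-2.069, 2.363, 0.003]
ft_force: [0.4, 0.3, -1.7]
grip_width: 0.0211
```

```bash
python3 -c "
from h import *
s=st();snap('wrist','w14.png')"
```

```text
t 13.9333 p [ 0.5245 -0.3025  0.0628] xang -1.7036 z [-6.0e-04  1.9e-03 -1.0e+00] F [ 0.4  0.3 -1.7] T [-0.01 -0.02 -0.01] w 0.0211
```

View pics/w14.png

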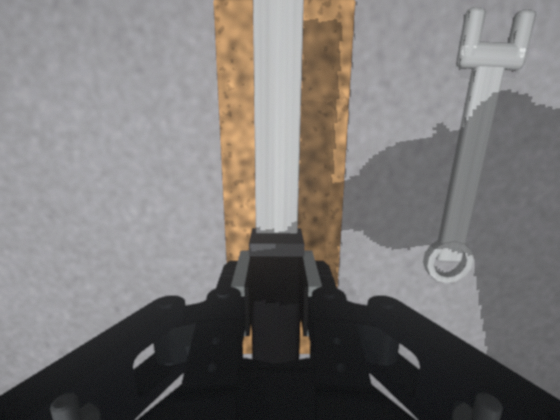

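Call:
{"name": "step_arm", "arguments": {
  "steps": [
    [1,[0,-3,-20],[0,0,0]],
    [1,[0,0,-18],[0,0,0]],
    [1,[0,0,-8],[0,0,0]],
    [1,[0,0,-4],[0,0,0]],
    [1,[0,0,0],[0,0,0]]
  ]
}}

```text
time_s: 14.4
eef_pos: [0.526, -0.3064, 0.015]
eef_rot: [-2.067, 2.363, -0.004]
ft_force: [-0.4, -0.0, -1.7]
grip_width: 0.0214
```

Call:
{"name": "step_arm", "arguments": {
  "steps": [
    [1,[0,0,-1.5],[0,0,0]],
    [1,[0,0,-1],[0,0,0]],
    [1,[0,0,0],[0,0,0]],
    [1,[0,0,0],[0,0,0]]
  ]
}}

```text
time_s: 14.73
eef_pos: [0.5261, -0.3066, 0.0128]
eef_rot: [-2.066, 2.363, -0.006]
ft_force: [-0.0, -0.7, -3.0]
grip_width: 0.0209
```

Call:
{"name": "step_arm", "arguments": {
  "steps": [
    [1,[0,0,-2],[0,0,0]],
    [1,[0,0,-1],[0,0,0]],
    [1,[0,0,0],[0,0,0]],
    [1,[0,0,0],[0,0,0]]
  ],
  "grip_force": 40
}}

```text
time_s: 15.07
eef_pos: [0.5258, -0.3065, 0.0094]
eef_rot: [-2.067, 2.363, -0.005]
ft_force: [-0.8, 0.3, 0.7]
grip_width: 0.0208
```

Touching (force up about 3 N). Release gently, then rise.

Call:
{"name": "step_arm", "arguments": {
  "steps": [
    [0.6,[0,0,0],[0,0,0]],
    [0.4,[0,0,0],[0,0,0]],
    [0.2,[0,0,0],[0,0,0]],
    [0,[0,0,0],[0,0,0]],
    [0,[0,0,0],[0,0,0]]
  ]
}}

```text
time_s: 15.48
eef_pos: [0.5258, -0.3065, 0.0092]
eef_rot: [-2.066, 2.363, -0.004]
ft_force: [0.3, -0.0, -0.2]
grip_width: 0.0798
```

Call:
{"name": "step_arm", "arguments": {
  "steps": [
    [0,[0,0,0],[0,0,0]],
    [0,[0,0,0],[0,0,0]],
    [0,[0,0,15],[0,0,0]],
    [0,[0,0,30],[0,0,0]],
    [0,[0,0,30],[0,0,0]]
  ]
}}

```text
time_s: 15.9
eef_pos: [0.5246, -0.3059, 0.0838]
eef_rot: [-2.067, 2.364, 0.001]
ft_force: [0.3, -0.2, -1.2]
grip_width: 0.0856
```

Call:
{"name": "step_arm", "arguments": {
  "steps": [
    [0,[-10,0,35],[0,0,0]],
    [0,[-10,0,35],[0,0,0]],
    [0,[-15,0,20],[0,0,0]],
    [0,[0,0,0],[0,0,0]],
    [0,[0,0,0],[0,0,0]]
  ]
}}

```text
time_s: 16.32
eef_pos: [0.4906, -0.3071, 0.1756]
eef_rot: [-2.065, 2.364, -0.009]
ft_force: [0.1, -0.0, -0.7]
grip_width: 0.0857
```

```bash
python3 -c "
from h import *
s=st();snap('wrist','w15.png');lift('s15.png');i=manip.camera_info('wrist')
im=cv2.imread('pics/s15.png'); cv2.imwrite('pics/s15c.png',cv2.resize(im[130:290,150:370],None,fx=3.6,fy=3.6,interpolation=cv2.INTER_CUBIC))"
```

```text
t 16.3167 p [ 0.4906 -0.3071  0.1756] xang -1.7055 z [ 0.0059 -0.0021 -1.    ] F [ 0.1 -0.  -0.7] T [ 0.05  0.01 -0.04] w 0.0857
0.9511603116989136 shift 0.25 -3.375 mm 10.609600679694138
```

View pics/w15.png

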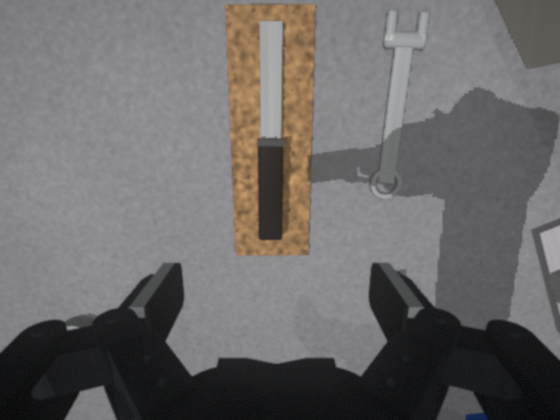

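View pics/s15c.png

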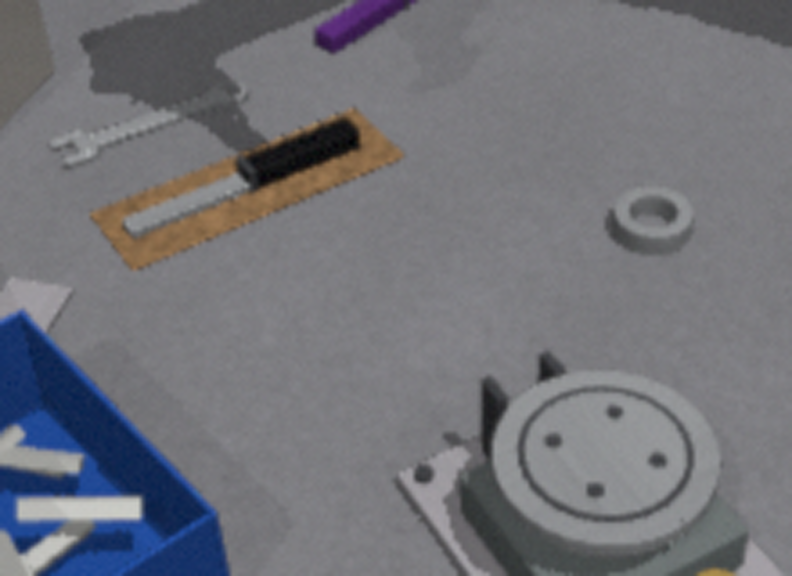

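```bash
python3 -c "
from h import *
print(manip.sign_off())"
```

```text
the job is handed in; nothing more can be done
None
```

The insert now stands about 10.6 mm above its seat. I raised it with the pry bar alone, levered over the heel rest, and the bar is back on the mat. I handed the job in at about 16.4 s; no verdict came back.

- **Insert:** I measured its height by matching scene pictures to the start view, to about ±0.4 mm. It read the same under load, after the bar was withdrawn, and just before handing in.
- **Bar:** the last wrist and scene pictures show it flat, handle top up, lengthwise and near the middle of the mat. By the tool pose at release, its grip point is about 14 mm from the mat's middle along its length and about 1 to 2 mm off the centre line.
- **Bystanders and contacts:** the wrench and ring look unmoved in the last pictures. I did not measure any bystander for displacement, and the screwdriver, bracket and bottle were not in those enlarged views. The gripper was open and clear of everything at the end. The highest force I read was about 20 N, well under the wrist limit.
- **What disagreed:** the tool had to tilt about 25°, more than the bar itself tilted, because the bar turned a few degrees in the grip. After levering it sat about 1° nose-down in the gripper, then settled flat on release. A try at sliding the bar further in under load barely moved it, so I got the last millimetre by levering further.

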